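Bring a control unit under the probes and hold the cam lever at full lift

ROBOT

A 6-joint arm with a two-finger parallel gripper is mounted at the origin on the work surface. World frame = base frame: x ahead of the robot, y to its left, z up, the work surface at z = 0. Lengths are in m, angles in rad, forces in N, time in s.
With the tool pointing down it reaches from about 0.375 to 0.75 m from the base axis. Payload 9 kg.
Tool frame: the origin (TCP) lies on the centre line of the jaws, within the pads' length; the fingertips stand 11 mm ahead of it and the grasp point (between the pads) lies 8 mm behind it (tip_extent is the distance from the TCP to the fingertips, in m); x points along the fingers, y is the direction in which the jaws open and shut, and the axes are right-handed (so a half turn about x gives the same grasp; the last joint's range is limited). The gripper opens to 85 mm and grips with 20 to 120 N. Pads are 22 mm wide; open, the fingers measure 114 mm over their backs; the gripper's body (76 mm by 85 mm) begins 54 mm behind the grasp point. The pads swing forward as they close: fully open they stand 13 mm farther back than shut.
Start: joints at [1.075, 0.104, 0.097, 1.564, 0, 1.353], TCP at [0.165, 0.577, 0.242] pointing down, gripper open.
Joint ranges: [-2.99, 2.99], [-0.84, 1.86], [-1.1, 1.16], [-1.84, 2.11], [-1.51, 1.56], [-3.14, 3.14]. Speed limits (rad/s): [2.22, 2.22, 2.57, 3.14, 3.14, 3.14].

INTERFACE

Orientations are given as a rotation vector (axis times angle).
In Python, from cell import * gives the robot as it stands.
- The arm moves only by the shell command python3 -m creep 'ROWS'. ROWS is JSON, a list of rows, each a list of 3 entries, a list of its own where there are three numbers: the shift along the tool's x, y, z in mm, then the turn, a rotation vector about the tool's x, y, z in degrees, then the gripper's target within -1 to 1 (fully open at 1, half-way at 0, shut at -1). A call has 1 to 8 rows; each row is the pose to reach, as a shift and turn from the pose commanded when the call began, along the tool's axes at that moment; what a row does not reach only later rows make up. A row lasts 1/8 s, in which the tool goes at most 62.5 mm and 10.7 degrees, less where a joint would pass 70% of its speed; a pose out of reach is approached as far as the arm can. A call with a gripper value outside its range is refused whole. The fingers move at their own pace and stop on an object; the grip force is fixed at half the most. Time passes only in rows, so rows that repeat a pose let the fingers close. It gives the time, the measured TCP pose, the force and the opening at its end, in the units of the state.
- get_state(): the state, without advancing time (a new reading comes with each control period).
- capture(name): name is "scene" or "top" or "wrist"; returns a dict with "img" (400x640x3 uint8, red, green, blue), "z_map" (400x640 float32, m along the optical axis (not along the pixel's ray), 0 where there is no reading), "K" (3x3 intrinsics, pixels), "R" (3x3) and "t" (3): a world point X has camera coordinates R X + t. Camera axes: x right, y down, z forward; pixel columns grow to the right and rows downward; lengths in m; the calibration is good to about 2 mm. A picture is of the moment at which its call begins.
- job_done(): hands the job in, once; it reports no verdict.
Trained networks look in a picture, given as the dict that the camera call returned (one of the last four; its "shot" number tells which), for a name from the list of things; names that differ only in an ending like _2 or _b are one class to them, and where a whole thing is asked for, a point or a joint stands for the part that bears it (a point fixed in the world has none). Each returns a list of dicts, best first, with "conf" (0 to 1); they miss things now and then, are a little off and sometimes report something else, mostly with a low value. They report only what shows in the picture. A call takes as long as a camera call.
- search_frame(picture, target): "point" ([x, y, z] in m, in world coordinates, good to about 4 mm: the middle of the surface that is visible of it).
- trace(picture, target): "region" (400x640 bool, what is visible of it).
The state is a dict: "time_s": time; "joint_positions": joint angles; "dq": joint speeds; "joint_torque": joint torques, N m; "tool_pos": TCP position; "eef_rot": TCP orientation; "contact_force": force on the tool from outside, world axes, zero at the start; "ft_torque": the same for the moment, N m; "width": opening from 0.0 (shut) to 1.0 (fully open).
Only numpy, scipy, OpenCV 4.12 (cv2) and the standard library are available. Lean on these libraries where they do the work, as an engineer would, in place of code of your own. Each camera call takes 0.05 s, during which the arm holds its last target.

TASK

Slide the carrier with the opened engine control unit along its rails until it clicks into the probe station under the bridge. Then swing the cam lever up to its highest lift point, where it stands straight up and presses the board fully onto the probes; it springs back if let go, so finish while still holding it there with the gripper. Leave the tools and parts lying around the fixture where they are.

Things in the scene. Friction and masses are not known exactly. Their poses are not given: they have to be found in the camera images.
- fixture: Aluminium bench fixture for engine control units, fixed to the table, turned by up to 15 degrees. Origin: centre of the underside of its base plate (190 x 330 x 12 mm), on the table. Its rails run along its y axis, z is up, -x faces the robot. At y = +80 mm a bridge (160 mm along x, 56 mm along y, top 116 mm high, a pin header up to 131 mm) carries the spring probes: the probe station.
- carrier (a joint): Slide of the carrier along the fixture's +y axis, in m: 0 at the load end, 0.125 in the probe station; rubber stops 12 mm further on. It starts at 0 to 0.05 and slides with 1 to 2 N. A ball plunger (5 to 7 N to enter) drops between two dowels at the station, centres the carrier and holds it. Clicked in means within 3 mm.
- carrier_pull (a point): Centre of the top of the carrier's pull: an upright round black knob, 18 mm in diameter and 34 mm tall, on a thin steel stem, at the load end (-y) of the carrier; it moves with the carrier. Its top is 110 mm above the table, the carrier's end plate below it 66 mm. The control unit stands 29 mm beside it (towards +y), 94 mm high.
- station_mark (a point): Point of the fixture at which carrier_pull lies when the carrier is in the probe station.
- cam_lever (a joint): Angle of the cam lever in rad: 0 at rest (near level, knob towards the fixture's +y end), 1.5 straight up: the highest lift point of its eccentric; 2.1 at the far stop, where the lift has dropped again. It turns about the fixture's +x axis (knob from +y up to +z, then to -y). A return spring pulls it to 0, with 1.5 N at the knob near rest and 2 to 3 N on the way and upright; it never stays up.
- lever_knob (a point): Centre of the steel ball knob, 30 mm in diameter, at the end of the cam lever, a steel rod 10 mm thick. Knob centre 120 mm from the pivot, in a plane 108 mm in front of the fixture's middle (-x side). At rest it is about 42 mm above the table and 35 mm past the +y end of the base plate; with the lever upright, 154 mm above the table.
- lever_pivot (a point): Point of the fixture on the cam lever's axis, 34 mm above the table, in the plane in which the knob swings. The axis runs along the fixture's x axis.
- nest (a joint): Lift of the floating nest with the control unit in the carrier, in m: 0 down on the carrier, 0.0065 at the cam's highest point with the carrier in the station. The cam first touches it at a lever angle of about 0.4, the probes touch the board at about 0.0035.
- ecu_cover: Loose aluminium cover of the control unit, 108 x 104 x 15 mm, on the table beyond the fixture's load end. Origin: centre of its underside. To be left alone.
- screwdriver: Loose screwdriver with a grey handle, 200 mm long, lying beyond the far (+x) side of the fixture. Origin: middle of its length, on the table. To be left alone.
- interface_box: Loose grey interface box, 75 x 115 x 26 mm, past the lever end (+y) of the fixture. Origin: centre of its underside. To be left alone.
- screw_dish: Loose round steel dish with screws, 104 mm wide, 22 mm high, off the far +y corner of the fixture. Origin: centre of its underside. To be left alone.

How it is judged:
On the way:
1. the carrier has clicked into the probe station, with the cam lever still down (value of joint carrier between 0.122 and 0.128 m and value of joint cam_lever below 0.3 rad), for 0.3 s.
At the end, for the whole second after the job is handed in: Carrier within 3 mm of the probe station, cam lever still and within 0.18 rad (10 degrees) of upright, board lifted by at least 6 mm of 6.5, and the gripper's fingers still pressing on the lever with more than 1 N (value of joint carrier between 0.122 and 0.128 m and value of joint cam_lever between 1.32 and 1.68 rad and value of joint nest above 0.006 m and velocity of joint cam_lever between -0.1 and 0.1 rad/s and contact force between the fingers and cam_lever above 1 N); the arm keeps its last pose, push and grip.
It fails at once if a bystander (cover, screwdriver, interface box or screw dish) is shifted by more than 25 mm (distance of any of ecu_cover, screwdriver, interface_box, screw_dish from where it was at the start of the episode above 0.025 m).
It also fails if it takes over 58 s, if anything falls off the work surface, if the arm or the gripper's body presses on something with over 40 N, if the wrist force passes 120 N, or if a joint passes its speed limit or range.

## Working session

There is one attempt and no reset: what is moved stays moved. The work goes in short steps, Python scripts to look and compute and a shell command to move; the robot and the scene stay as the last step left them, time stands still between calls to the robot, and variables do not carry over. Pictures are saved under pics/ and viewed, and the job is handed in when it is done.

```bash
mkdir -p pics; ls
cat > h.py <<'E'
from cell import *
import numpy as np, cv2
from scipy.spatial.transform import Rotation as Ro
def save(p,n): cv2.imwrite('pics/'+n+'.png', p['img'][:,:,::-1])
def proj(p,X):
    c=p['R']@np.array(X)+p['t']; q=p['K']@c; return q[:2]/q[2]
def totool(d):
    s=get_state(); return Ro.from_rotvec(s['eef_rot']).as_matrix().T@np.array(d)*1000
E
python3 - <<'E'
from h import *
s=get_state(); print(s); print(Ro.from_rotvec(s['eef_rot']).as_matrix().round(3))
for n in ['scene','top']:
    p=capture(n); save(p,n+'0')
    for t in ['fixture','carrier_pull','lever_knob','lever_pivot','station_mark','ecu_cover','interface_box','screw_dish','screwdriver']:
        try:
            print(n,t,[(np.round(r['point'],3).tolist(),round(r['conf'],2)) for r in search_frame(p,t)[:2]])
        except Exception as e: print(t,e)
E
```

```text
pics
{'time_s': 0.0, 'joint_positions': array([ 1.07530965e+00,  1.04702357e-01,  9.64737223e-02,  1.56388546e+00,
       -1.24078015e-05,  1.35305697e+00]), 'dq': array([-0.00144294,  0.00107873,  0.00216338, -0.00064829, -0.00010025,
       -0.00028866]), 'joint_torque': array([ 2.21287090e-03, -5.56942749e+01,  5.03639746e+01,  1.76946202e-02,
       -2.96538228e-04, -8.69038303e-06]), 'tool_pos': array([0.16437944, 0.57671981, 0.24152297]), 'eef_rot': array([ 0.21705304,  1.56022775, -0.21900482]), 'contact_force': array([0.01414579, 0.25064322, 0.16944824]), 'ft_torque': array([ 0.05854781, -0.0251515 ,  0.01608284]), 'width': 1.0004694419882718}
[[-0.001  0.274  0.962]
 [-0.001  0.962 -0.274]
 [-1.    -0.001 -0.   ]]
scene fixture [([0.626, -0.053, 0.054], 0.93), ([0.531, -0.336, 0.016], 0.28)]
scene carrier_pull [([0.595, -0.104, 0.09], 0.64)]
scene lever_knob [([0.526, 0.125, 0.044], 0.7)]
scene lever_pivot [([0.627, -0.049, 0.061], 0.74)]
scene station_mark [([0.625, -0.057, 0.063], 0.96)]
scene ecu_cover [([0.534, -0.335, 0.014], 0.94)]
scene interface_box [([0.689, 0.244, 0.027], 0.67)]
scene screw_dish [([0.796, 0.133, 0.007], 0.64)]
scene screwdriver [([0.732, -0.178, 0.022], 0.9)]
top fixture [([0.58, -0.054, 0.062], 0.89), ([0.521, 0.096, 0.045], 0.48)]
top carrier_pull [([0.579, -0.098, 0.086], 0.55)]
top lever_knob [([0.515, 0.098, 0.045], 0.74)]
top lever_pivot [([0.576, -0.051, 0.066], 0.79)]
top station_mark [([0.577, -0.052, 0.061], 0.9)]
top ecu_cover [([0.52, -0.33, 0.018], 0.97)]
top interface_box [([0.674, 0.245, 0.027], 0.88), ([0.523, 0.097, 0.042], 0.35)]
top screw_dish [([0.807, 0.128, 0.004], 0.65), ([0.517, 0.101, 0.045], 0.62)]
top screwdriver [([0.723, -0.173, 0.022], 0.74)]
```

View pics/scene0.png

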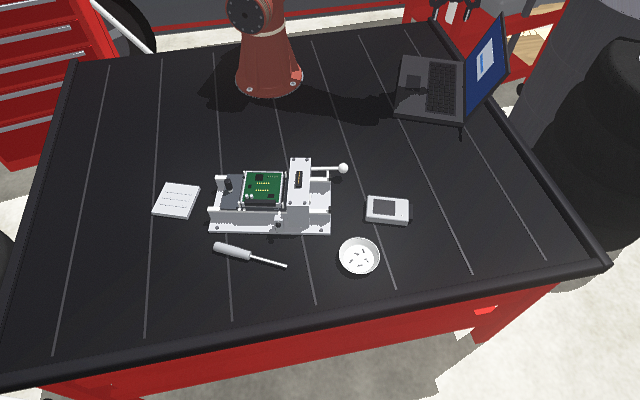

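View pics/top0.png

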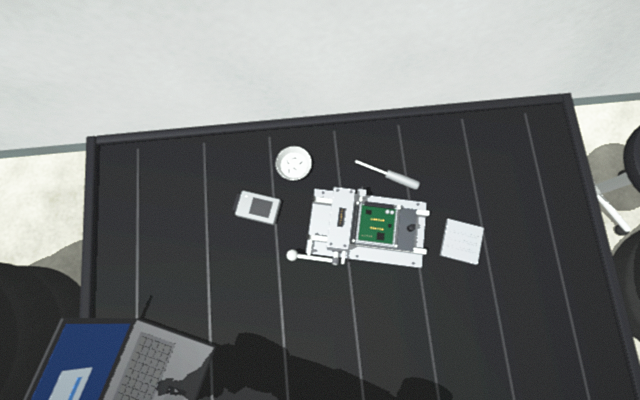

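The scene shows the fixture mid-table with the black pull (scene px 228,184) and the knob (342,168). In the top view the pull is at (411,228), the knob at (291,255), the box at (258,208) and the dish at (294,163). Next I fit the fixture pose from depth.

Run:
```python
from h import *
p=capture('top')
K,R,t=p['K'],p['R'],p['t']; z=p['z_map']
v,u=np.mgrid[0:400,0:640]
c=np.stack([(u-K[0,2])/K[0,0]*z,(v-K[1,2])/K[1,1]*z,z],-1)
W=(c-t)@R
np.save('W.npy',W)
m=(z>0)
for (name,uv) in [('knob',(291,255)),('pull',(411,228))]:
    print(name,W[uv[1]-3:uv[1]+4,uv[0]-6:uv[0]+7].reshape(-1,3)[::5].round(3).tolist())
im=cv2.resize(p['img'][170:290,270:450],None,fx=4.4,fy=4.4,interpolation=cv2.INTER_CUBIC)
cv2.imwrite('pics/topz.png',im[:,:,::-1])
# bridge top points
b=m&(abs(W[...,2]-.116)<.006)&(W[...,0]>.4)&(W[...,0]<.8)&(abs(W[...,1])<.3)
P=W[b][:,:2].astype(np.float32); print(len(P),cv2.minAreaRect(P), P.mean(0))
b=m&(W[...,2]>.006)&(W[...,0]>.45)&(W[...,0]<.75)&(W[...,1]>-.26)&(W[...,1]<.07)
print(cv2.minAreaRect(W[b][:,:2].astype(np.float32)))
```

```text
knob [[0.541, 0.176, 0.002], [0.535, 0.158, 0.05], [0.533, 0.144, 0.052], [0.533, 0.166, 0.051], [0.531, 0.152, 0.056], [0.531, 0.139, 0.046], [0.529, 0.16, 0.056], [0.528, 0.147, 0.054], [0.532, 0.175, -0.003], [0.526, 0.155, 0.056], [0.525, 0.142, 0.054], [0.524, 0.164, 0.052], [0.523, 0.15, 0.053], [0.527, 0.178, -0.002], [0.521, 0.158, 0.057], [0.52, 0.145, 0.047], [0.523, 0.172, -0.001], [0.518, 0.153, 0.053], [0.52, 0.143, 0.002]]
pull [[0.575, -0.163, 0.068], [0.569, -0.167, 0.108], [0.573, -0.191, 0.066], [0.572, -0.169, 0.065], [0.565, -0.172, 0.109], [0.577, -0.211, 0.009], [0.564, -0.164, 0.108], [0.562, -0.177, 0.109], [0.567, -0.166, 0.064], [0.56, -0.169, 0.108], [0.571, -0.207, 0.01], [0.56, -0.164, 0.093], [0.557, -0.173, 0.109], [0.562, -0.162, 0.066], [0.556, -0.167, 0.101], [0.565, -0.202, 0.014], [0.558, -0.166, 0.068], [0.557, -0.181, 0.064], [0.562, -0.209, 0.006]]
1173 ((0.587557852268219, -0.06845621764659882), (0.22170573472976685, 0.1600697934627533), 77.20724487304688) [0.6043921  0.01149334]
((0.6163894534111023, -0.08205015957355499), (0.32174772024154663, 0.28053855895996094), 82.6078109741211)
```

View pics/topz.png

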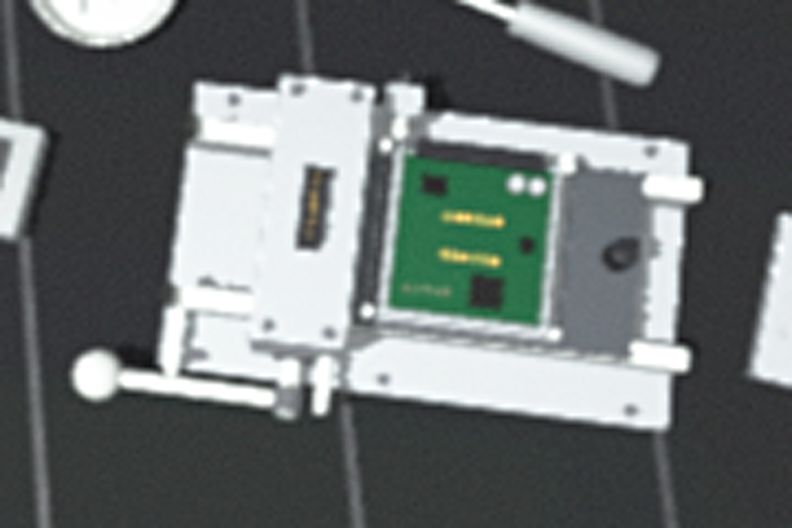

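Run:
```python
from h import *
W=np.load('W.npy')
reg=(W[...,0]>.4)&(W[...,0]<.8)
b=reg&(abs(W[...,2]-.116)<.006)&(W[...,1]>-.05)&(W[...,1]<.1)
P=W[b][:,:2]; r=cv2.minAreaRect(P.astype(np.float32)); print('bridge',len(P),r,np.median(W[b][:,2]))
pc=P.mean(0); w,V=np.linalg.eigh(np.cov(P.T)); print('pca',pc,np.degrees(np.arctan2(V[1],V[0])))
k=reg&(W[...,2]>.03)&(W[...,2]<.07)&(np.hypot(W[...,0]-.527,W[...,1]-.152)<.018)
print('knob',W[k].mean(0),W[k][:,2].max(), cv2.minEnclosingCircle(W[k][:,:2].astype(np.float32)))
k=reg&(W[...,2]>.102)&(W[...,2]<.116)&(np.hypot(W[...,0]-.563,W[...,1]+.172)<.02)
print('pull',W[k].mean(0),cv2.minEnclosingCircle(W[k][:,:2].astype(np.float32)))
```

```text
bridge 1165 ((0.6059126853942871, 0.012438412755727768), (0.05579543113708496, 0.16009993851184845), 77.10454559326172) 0.11538172841329249
pca [0.60467106 0.0127468 ] [-102.96781341  167.03218659]
knob [0.52634317 0.15160681 0.05088413] 0.05715643826319554 ((0.5268593430519104, 0.15057528018951416), 0.016574032604694366)
pull [ 0.56318945 -0.17120564  0.10848275] ((0.5632467865943909, -0.17185811698436737), 0.009062039665877819)
```

Fixture fit: origin at about (0.587, -0.065) with a yaw of -13°. The knob predicted from it is within 2 mm of the seen one. I'll approach the pull with the jaws opening along the fixture's x axis.

```bash
python3 -m creep '[[[0,-611,589],[87,0,0],1],[[0,-611,589],[87,0,0],1],[[0,-611,589],[87,0,0],1],[[0,-611,589],[87,0,0],1],[[0,-611,589],[87,0,0],1],[[0,-611,589],[87,0,0],1],[[0,-611,589],[87,0,0],1],[[0,-611,589],[87,0,0],1]]'
cat >> h.py <<'E'
yaw=np.radians(-12.97); fx=np.array([np.cos(yaw),np.sin(yaw),0]); fy=np.array([-fx[1],fx[0],0])
O=np.array([.60467,.01275,0])-.08*fy
def F(x,y,z): return O+x*fx+y*fy+np.array([0,0,z])
def goal(X):
    s=get_state(); M=Ro.from_rotvec(s['eef_rot']).as_matrix()
    # desired: tool x down, tool y = fx
    G=np.stack([[0,0,-1],fx,np.cross([0,0,-1],fx)],1)
    print('t',s['time_s'],'pos',s['tool_pos'].round(4),'shift',(M.T@(np.array(X)-s['tool_pos'])*1000).round(1),'turn',np.degrees(Ro.from_matrix(M.T@G).as_rotvec()).round(2),'F',s['contact_force'].round(2),'w',round(s['width'],3))
E
python3 - <<'E'
from h import *
goal([.5632,-.1715,.20]); print(O, F(-.108,.2,.042),F(-.108,.08,.154))
E
```

```text
time_s: 2.05
tool_pos: [0.4002, 0.1338, 0.2426]
eef_rot: [1.365, 1.1, -1.363]
contact_force: [0.6, 0.1, -0.2]
width: 1.004
t 2.05 pos [0.4002 0.1338 0.2426] shift [ 42.8 223.8 263.9] turn [ 0.75 -0.03 -0.07] F [ 0.57  0.13 -0.21] w 1.004
[ 0.58671473 -0.06520902  0.        ] [0.52635823 0.15392814 0.042     ] [0.49942533 0.03698961 0.154     ]
```

```bash
python3 -m creep '[[[30,224,264],[0.7,0,0],1],[[30,224,264],[0.7,0,0],1],[[30,224,264],[0.7,0,0],1],[[30,224,264],[0.7,0,0],1],[[30,224,264],[0.7,0,0],1],[[30,224,264],[0.7,0,0],1],[[30,224,264],[0.7,0,0],1],[[30,224,264],[0.7,0,0],1]]'
python3 - <<'E'
from h import *
p=capture('wrist'); save(p,'w1'); 
r=search_frame(p,'carrier_pull'); print([(x['point'],x['conf']) for x in r[:2]])
P=F(0,0,0)
for q in [[.5632,-.1715,.11]]: print(proj(p,q))
z=p['z_map'];K=p['K'];v,u=np.mgrid[0:400,0:640]
W=(np.stack([(u-K[0,2])/K[0,0]*z,(v-K[1,2])/K[1,1]*z,z],-1)-p['t'])@p['R']
k=(z>0)&(W[...,2]>.102)&(W[...,2]<.118)&(np.hypot(W[...,0]-.563,W[...,1]+.172)<.025)
print(k.sum(),cv2.minEnclosingCircle(W[k][:,:2].astype(np.float32)) if k.sum() else '')
goal([.5632,-.1715,.09])
E
```

```text
time_s: 3.05
tool_pos: [0.5643, -0.1683, 0.2123]
eef_rot: [1.369, 1.098, -1.369]
contact_force: [-0.7, 0.7, 0.1]
width: 0.997
[([0.5852, -0.0934, 0.0844], 0.91)]
[314.21235817 209.12080585]
420 ((0.5651198625564575, -0.1700044423341751), 0.008944042026996613)
t 3.15 pos [ 0.5644 -0.1678  0.2127] shift [122.7  -0.4   3.8] turn [ 0.47 -0.   -0.02] F [ 0.98 -0.24 -0.77] w 1.003
```

View pics/w1.png

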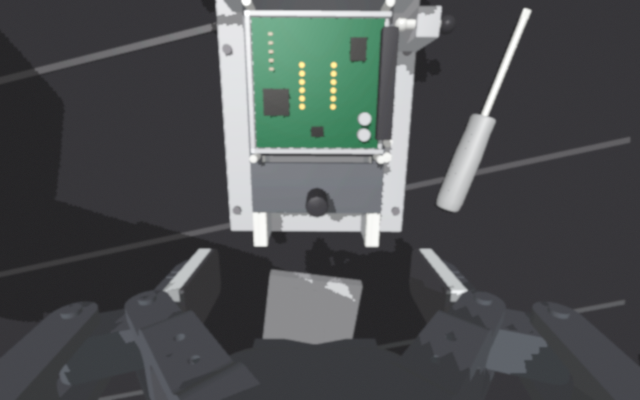

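The wrist view shows the black pull at px (317,204), centred between the jaws at x≈318. Descending, then gripping.

```bash
python3 -m creep '[[[50,0.5,3],[0.5,0,0],1],[[90,0.5,3],[0.5,0,0],1],[[115,0.5,3],[0.5,0,0],1],[[123,0.5,3],[0.5,0,0],1],[[123,0.5,3],[0.5,0,0],-1],[[123,0.5,3],[0.5,0,0],-1],[[123,0.5,3],[0.5,0,0],-1],[[123,0.5,3],[0.5,0,0],-1]]'
python3 -m creep '[[[0,0,0],[0,0,0],-1],[[0,0,0],[0,0,0],-1]]'
python3 - <<'E'
from h import *
p=capture('wrist'); save(p,'w2'); goal(F(0,-.0037,.09))
E
```

```text
time_s: 4.15
tool_pos: [0.5649, -0.172, 0.0903]
eef_rot: [1.375, 1.091, -1.374]
contact_force: [-2.1, 1.4, 3.5]
width: 0.191
time_s: 4.4
tool_pos: [0.5649, -0.1721, 0.0902]
eef_rot: [1.375, 1.091, -1.374]
contact_force: [0.5, 0.7, 5.4]
width: 0.193
t 4.45 pos [ 0.5649 -0.172   0.0902] shift [   0.2   -2.9 -105.3] turn [-0.09  0.02 -0.09] F [-0.21  0.17  5.89] w 0.192
```

View pics/w2.png

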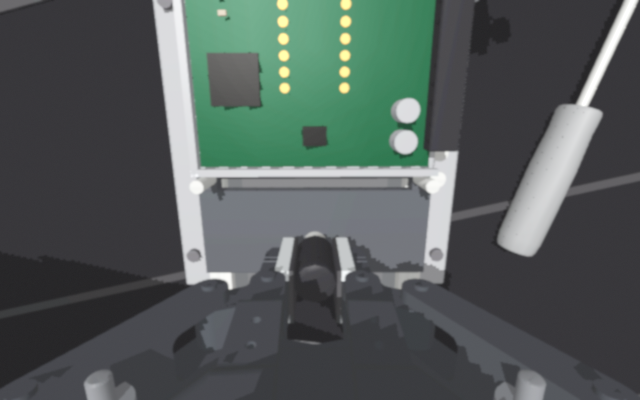

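Gripped: the knob sits between the pads at px (317,265). Sliding along +fixture y (tool -z).

```bash
python3 -m creep '[[[0,0,-8],[0,0,0],-1],[[0,0,-18],[0,0,0],-1],[[0,0,-28],[0,0,0],-1],[[0,0,-38],[0,0,0],-1],[[0,0,-48],[0,0,0],-1],[[0,0,-58],[0,0,0],-1],[[0,0,-68],[0,0,0],-1],[[0,0,-74],[0,0,0],-1]]'
cat >> h.py <<'E'
def fs():
    s=get_state(); d=s['tool_pos']-O; f=s['contact_force']
    print('t',round(s['time_s'],2),'fixt xyz',(np.array([d@fx,d@fy,d[2]])*1000).round(1),'F fixt',round(f@fx,2),round(f@fy,2),round(f[2],2),'w',round(s['width'],3))
E
python3 -c "
from h import *
fs()"
```

```text
time_s: 5.45
tool_pos: [0.5815, -0.0997, 0.0902]
eef_rot: [1.375, 1.091, -1.375]
contact_force: [-1.8, -1.1, 6.3]
width: 0.192
t 5.45 fixt xyz [  2.6 -34.7  90.2] F fixt -1.55 -1.46 6.25 w 0.192
```

```bash
for i in 1; do python3 -m creep '[[[0,0,-5],[0,0,0],-1],[[0,0,-10],[0,0,0],-1],[[0,0,-14],[0,0,0],-1]]' | grep -v eef; done
python3 -c "
from h import *
fs()
p=capture('top');im=cv2.resize(p['img'][170:290,270:450],None,fx=4.4,fy=4.4,interpolation=cv2.INTER_CUBIC)
cv2.imwrite('pics/topz2.png',im[:,:,::-1])"
```

```text
time_s: 5.82
tool_pos: [0.5843, -0.0871, 0.0903]
contact_force: [-5.7, -14.0, 6.8]
width: 0.192
t 5.83 fixt xyz [  2.6 -21.9  90.3] F fixt -2.41 -14.93 6.78 w 0.192
```

View pics/topz2.png

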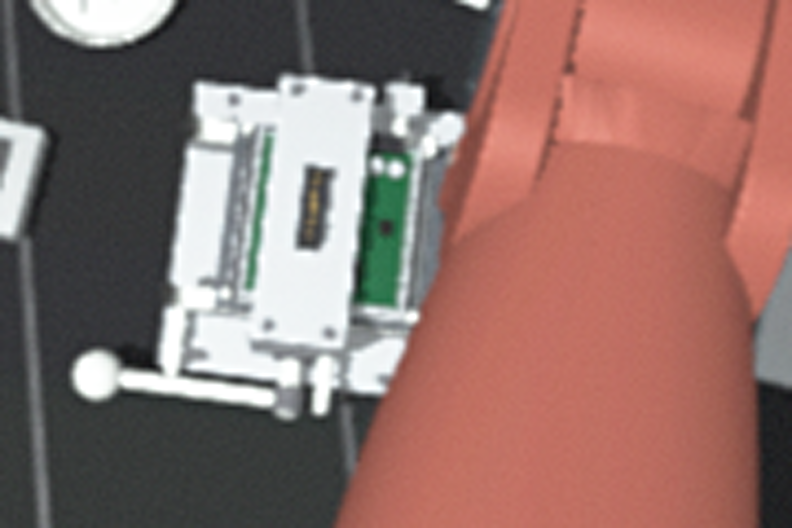

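The bridge now covers most of the ECU, but the board still sticks out more on the load side (px 365–415) than on the far side (245–275). Resistance is building, so I'll advance in small steps.

```bash
python3 -m creep '[[[0,0,0],[0,0,0],-1]]' | grep -v eef; python3 -c "
from h import *
fs()";  python3 -m creep '[[[0,0,-1],[0,0,0],-1],[[0,0,-1],[0,0,0],-1]]' >/dev/null; python3 -c "
from h import *
fs()";python3 -m creep '[[[0,0,-1],[0,0,0],-1],[[0,0,-1],[0,0,0],-1]]' >/dev/null; python3 -c "
from h import *
fs()"
```

```text
time_s: 6.0
tool_pos: [0.5844, -0.0869, 0.0902]
contact_force: [-3.3, -2.1, 6.2]
width: 0.193
t 6.0 fixt xyz [  2.6 -21.7  90.2] F fixt -2.76 -2.78 6.16 w 0.193
t 6.25 fixt xyz [  2.6 -21.3  90.2] F fixt -2.78 -7.37 7.12 w 0.191
t 6.5 fixt xyz [  2.6 -21.1  90.2] F fixt -3.6 -11.06 6.29 w 0.192
```

```bash
for i in 1 2; do python3 -m creep '[[[0,0,-1],[0,0,0],-1],[[0,0,-1],[0,0,0],-1]]' >/dev/null; python3 -c "
from h import *
fs()"; done
python3 -c "
from h import *
p=capture('wrist'); save(p,'w3');p=capture('scene'); cv2.imwrite('pics/s3.png',cv2.resize(p['img'][130:260,180:400],None,fx=3.6,fy=3.6,interpolation=cv2.INTER_CUBIC)[:,:,::-1])"
```

```text
t 6.75 fixt xyz [  2.6 -19.4  90.2] F fixt -2.48 -7.03 7.66 w 0.192
t 7.0 fixt xyz [  2.6 -17.9  90.2] F fixt -3.13 -4.18 6.96 w 0.191
```

View pics/w3.png

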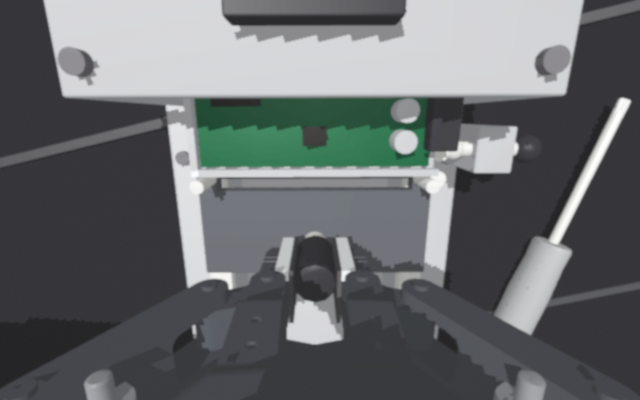

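View pics/s3.png

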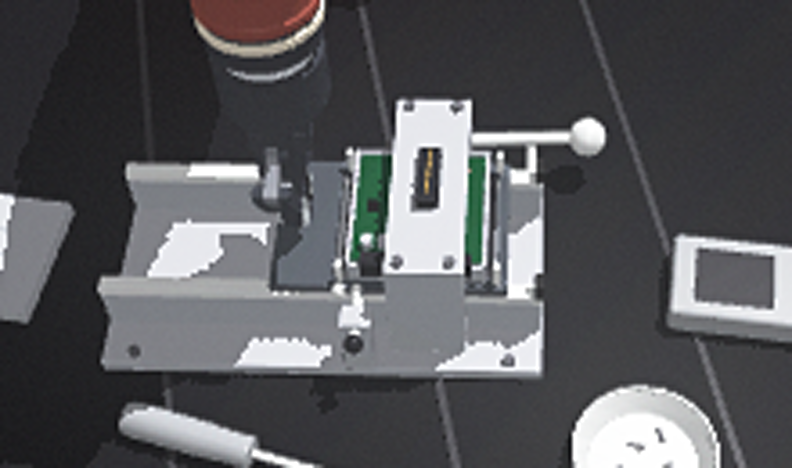

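The carrier is passing the first dowel, with the ball plunger at wrist px (500,148). The force peaked at 11 N and is now falling. Continuing in 1 mm steps to find where the force crosses zero.

```bash
for i in 1 2 3 4; do python3 -m creep '[[[0,0,-1],[0,0,0],-1],[[0,0,-1],[0,0,0],-1]]' >/dev/null; python3 -c "
from h import *
fs()"; done
```

```text
t 7.35 fixt xyz [  2.6 -16.6  90.3] F fixt -2.27 -3.19 6.84 w 0.192
t 7.6 fixt xyz [  2.6 -15.4  90.2] F fixt -1.84 -2.67 7.05 w 0.191
t 7.85 fixt xyz [  2.6 -14.2  90.2] F fixt -2.51 -1.19 7.43 w 0.196
t 8.1 fixt xyz [  2.6 -12.9  90.2] F fixt -0.82 -0.65 6.34 w 0.191
```

```bash
for i in 1 2 3 4; do python3 -m creep '[[[0,0,-1],[0,0,0],-1],[[0,0,-1],[0,0,0],-1]]' >/dev/null; python3 -c "
from h import *
fs()"; done
```

```text
t 8.35 fixt xyz [  2.6 -11.8  90.2] F fixt -2.78 1.32 6.67 w 0.195
t 8.6 fixt xyz [  2.6 -10.7  90.2] F fixt -1.25 1.93 6.28 w 0.188
t 8.85 fixt xyz [ 2.6 -9.9 90.2] F fixt -1.27 0.45 6.57 w 0.189
t 9.1 fixt xyz [ 2.6 -9.5 90.2] F fixt -2.79 -3.57 7.02 w 0.192
```

The force turned to +1.9 N (drawn in), then rose stiffly against me at about -9.8 mm. That is the detent centre. I release so the plunger can centre the carrier, then retreat and check.

```bash
python3 -m creep '[[[0,0,0.5],[0,0,0],-1],[[0,0,0.5],[0,0,0],1],[[0,0,0.5],[0,0,0],1],[[0,0,0.5],[0,0,0],1],[[0,0,0.5],[0,0,0],1],[[0,0,0.5],[0,0,0],1],[[-60,0,0.5],[0,0,0],1],[[-120,0,0.5],[0,0,0],1]]'
python3 - <<'E'
from h import *
fs()
p=capture('wrist'); save(p,'w4')
z=p['z_map'];K=p['K'];v,u=np.mgrid[0:400,0:640]
W=(np.stack([(u-K[0,2])/K[0,0]*z,(v-K[1,2])/K[1,1]*z,z],-1)-p['t'])@p['R']
e=F(.0026,-.0103,.11)
k=(z>0)&(W[...,2]>.102)&(W[...,2]<.118)&(np.hypot(W[...,0]-e[0],W[...,1]-e[1])<.02)
c,r=cv2.minEnclosingCircle(W[k][:,:2].astype(np.float32)); d=np.array([*c,0])-O
print(k.sum(),c,r,'fixture',d@fx,d@fy)
E
```

```text
time_s: 10.1
tool_pos: [0.5862, -0.0746, 0.2102]
eef_rot: [1.375, 1.094, -1.376]
contact_force: [1.1, -1.1, -0.4]
width: 0.998
t 10.1 fixt xyz [  1.6  -9.3 210.2] F fixt 1.34 -0.8 -0.37 w 0.998
430 (0.587385892868042, -0.0731581524014473) 0.008811013773083687 fixture 0.0024381482092101165 -0.007595698762491889
```

View pics/w4.png

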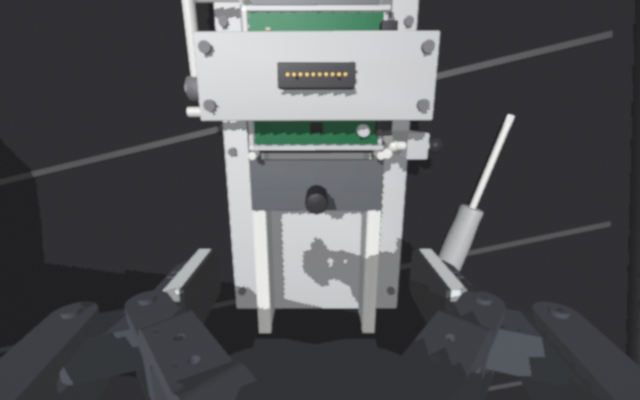

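The pull (317,200) travelled 99.4 mm by the wrist camera and about 99 mm by the arm. The board is now centred under the bridge. On to the lever knob.

```bash
python3 -m creep '[[[0,-110,-190],[0,0,0],1],[[0,-110,-190],[0,0,0],1],[[0,-110,-190],[0,0,0],1],[[0,-110,-190],[0,0,0],1],[[0,-110,-190],[0,0,0],1],[[0,-110,-190],[0,0,0],1]]'
python3 - <<'E'
from h import *
fs()
p=capture('wrist'); save(p,'w5')
print([(x['point'],x['conf']) for x in search_frame(p,'lever_knob')[:2]])
z=p['z_map'];K=p['K'];v,u=np.mgrid[0:400,0:640]
W=(np.stack([(u-K[0,2])/K[0,0]*z,(v-K[1,2])/K[1,1]*z,z],-1)-p['t'])@p['R']
e=F(-.108,.2,.042)
k=(z>0)&(W[...,2]>.025)&(W[...,2]<.07)&(np.hypot(W[...,0]-e[0],W[...,1]-e[1])<.025)
k&=(np.hypot(W[...,0]-e[0],W[...,1]-e[1])<.019)
from scipy.optimize import least_squares
Q=W[k]; s=least_squares(lambda c:np.linalg.norm(Q-c,axis=1)-.015,e,loss='soft_l1',f_scale=.001)
print(k.sum(),s.x,Q[:,2].max(),cv2.minEnclosingCircle(Q[:,:2].astype(np.float32))); d=s.x-O; print(d@fx,d@fy)
goal(s.x-np.array([0,0,.006]))
E
```

```text
time_s: 10.9
tool_pos: [0.5228, 0.1347, 0.2093]
eef_rot: [1.375, 1.092, -1.375]
contact_force: [0.3, 0.2, -0.7]
width: 1.0
t 10.9 fixt xyz [-107.1  180.5  209.3] F fixt 0.25 0.24 -0.71 w 1.0
[([0.5188, 0.1168, 0.0439], 0.79)]
847 [0.52861832 0.1544464  0.04236627] 0.05879020908990708 ((0.5281994938850403, 0.1521790623664856), 0.017582332715392113)
-0.10591389102211779 0.2010122947976379
t 11.0 pos [0.523  0.1341 0.2092] shift [172.9   0.9 -21.1] turn [-0.16  0.   -0.  ] F [ 0.21 -0.06  0.21] w 0.999
```

View pics/w5.png

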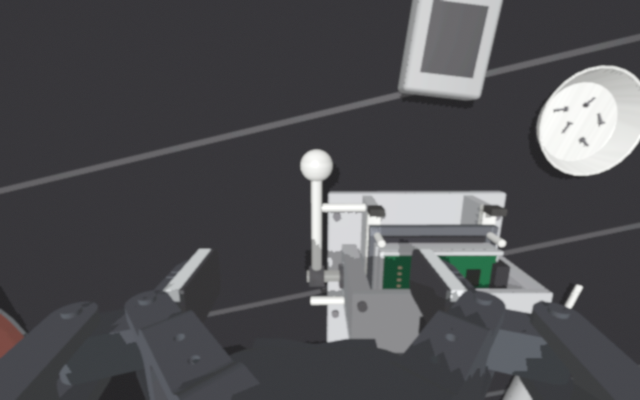

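Knob at px (316,166), midway between the jaws, sphere fit at (0.5286, 0.1544, 0.042). Descending and gripping.

```bash
python3 -m creep '[[[50,1,-21],[0,0,0],1],[[100,1,-21],[0,0,0],1],[[140,1,-21],[0,0,0],1],[[165,1,-21],[0,0,0],1],[[173,1,-21],[0,0,0],1],[[173,1,-21],[0,0,0],1],[[173,1,-21],[0,0,0],-1],[[173,1,-21],[0,0,0],-1]]'
python3 -m creep '[[[0,0,0],[0,0,0],-1],[[0,0,0],[0,0,0],-1],[[0,0,0],[0,0,0],-1]]'
python3 - <<'E'
from h import *
fs()
p=capture('wrist'); save(p,'w6')
E
```

```text
time_s: 12.0
tool_pos: [0.5292, 0.1554, 0.0375]
eef_rot: [1.376, 1.092, -1.374]
contact_force: [0.1, 0.4, -0.2]
width: 0.603
time_s: 12.38
tool_pos: [0.5291, 0.1554, 0.0369]
eef_rot: [1.376, 1.092, -1.374]
contact_force: [2.4, -0.1, 3.1]
width: 0.317
t 12.38 fixt xyz [-105.7  202.    36.9] F fixt 2.32 0.47 3.12 w 0.317
```

View pics/w6.png

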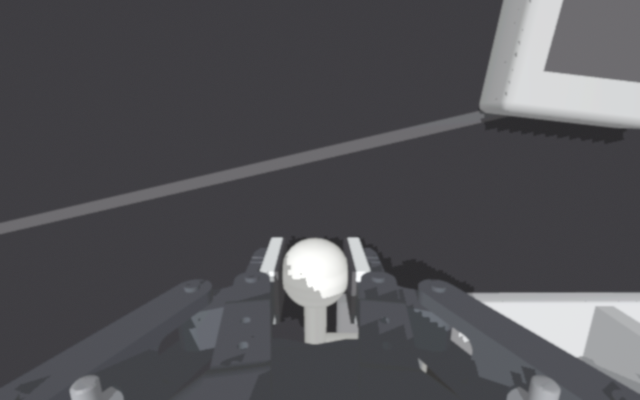

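Ball held (px 316,272), opening 0.317. First half of the arc, with the tool kept pointing down.

```bash
python3 -m creep '[[[-12.8,0,1.5],[0,0,0],-1],[[-23.1,0,3.8],[0,0,0],-1],[[-33,0,6.9],[0,0,0],-1],[[-42.7,0,10.9],[0,0,0],-1],[[-52,0,15.8],[0,0,0],-1],[[-60.8,0,21.4],[0,0,0],-1],[[-69.1,0,27.8],[0,0,0],-1],[[-76.9,0,34.8],[0,0,0],-1]]'
python3 - <<'E'
from h import *
fs()
p=capture('wrist'); save(p,'w7')
E
```

```text
time_s: 13.42
tool_pos: [0.5206, 0.1198, 0.112]
eef_rot: [1.374, 1.09, -1.377]
contact_force: [9.5, -8.0, -12.7]
width: 0.313
t 13.43 fixt xyz [-105.9  165.4  112. ] F fixt 11.06 -5.65 -12.69 w 0.313
```

View pics/w7.png

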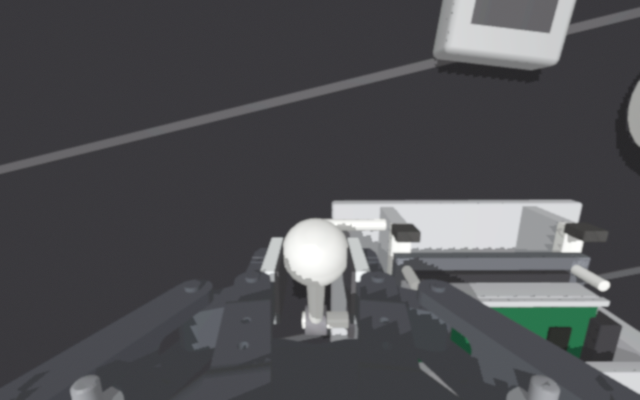

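The ball is still held but sits nearer the fingertips (px 316,250), and there is about 13 N of radial load. I'll locate the ball before going on.

```bash
cat > ball.py <<'E'
from h import *
from scipy.optimize import least_squares
fs(); p=capture('wrist'); s=get_state()
M=Ro.from_rotvec(s['eef_rot']).as_matrix()
z=p['z_map'];K=p['K'];v,u=np.mgrid[0:400,0:640]
W=(np.stack([(u-K[0,2])/K[0,0]*z,(v-K[1,2])/K[1,1]*z,z],-1)-p['t'])@p['R']
g=s['tool_pos']-.008*M[:,0]
k=(z>0)&(abs((W-g)@M[:,1])<.012)&(np.linalg.norm(W-g,axis=-1)<.03)&((W-g)[...,2]>-.01)
Q=W[k]; r=least_squares(lambda c:np.linalg.norm(Q-c,axis=1)-.015,g,loss='soft_l1',f_scale=.0008)
d=r.x-O; print('n',k.sum(),'ball fixt',(np.array([d@fx,d@fy,d[2]])*1000).round(1),'ball in tool',(M.T@(r.x-s['tool_pos'])*1000).round(1))
y,zz=d@fy-.0802,d[2]-.034; print('alpha deg',np.degrees(np.arctan2(zz,y)),'rad',np.hypot(y,zz))
E
python3 ball.py
```

```text
t 13.47 fixt xyz [-105.8  164.5  112.7] F fixt 8.88 -8.77 -11.57 w 0.314
n 3305 ball fixt [-105.7  171.9  113.1] ball in tool [-0.9  0.2 -7.2]
alpha deg 40.76026510677667 rad 0.12110821205388765
```

```bash
python3 -m creep '[[[0,0,0],[0,0,0],-1],[[0,0,0],[0,0,0],-1]]' | grep width; python3 ball.py; python3 -c "
from h import *
s=get_state();print(s['joint_positions'].round(2),s['ft_torque'])"
```

```text
width: 0.31
t 13.78 fixt xyz [-105.9  165.2  111.6] F fixt 11.32 -8.18 -12.16 w 0.31
n 3293 ball fixt [-105.7  172.8  112.1] ball in tool [-0.4  0.2 -7.6]
alpha deg 40.128119518730514 rad 0.12111760937090951
[-0.02 -0.08 -0.32  1.33 -0.    1.78] [-2.01798151 -1.82747754  0.38124046]
```

The hold is nearly static. The load is mainly from commanding about 3 mm too far outward, and the rotation slip inside the pads lets the ball creep. I'll pull the command inward and tilt the tool along with the lever so the ball no longer turns in the grip.

```bash
python3 -m creep '[[[2.2,0,2],[0,0,0],-1],[[-4.9,0,8.9],[0,5,0],-1],[[-11.3,0,16.6],[0,10,0],-1],[[-17.1,0,24.7],[0,15,0],-1],[[-22,0,33.3],[0,20,0],-1]]'; python3 ball.py; python3 -c "
from h import *
s=get_state();print(s['joint_positions'].round(2))
p=capture('wrist'); save(p,'w8')"
```

```text
time_s: 14.45
tool_pos: [0.5137, 0.0888, 0.1353]
eef_rot: [1.659, 1.316, -1.155]
contact_force: [8.2, -0.6, -10.0]
width: 0.315
t 14.45 fixt xyz [-105.7  133.7  135.3] F fixt 8.14 1.23 -10.05 w 0.315
n 3320 ball fixt [-105.6  140.8  138.4] ball in tool [ 0.2  0.  -8.5]
alpha deg 59.86853586115457 rad 0.12076141339631513
[-0.29 -0.21 -0.44  1.37  0.36  1.5 ]
```

View pics/w8.png

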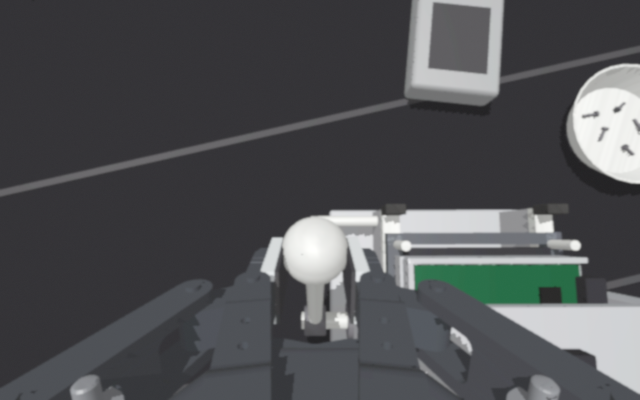

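α is 60° and the ball stays put in the grip. The green board also shows clearly under the bridge. Continuing to 80°.

```bash
python3 -m creep '[[[-5.9,0,8.5],[0,5,0],-1],[[-12.3,0,16.2],[0,10,0],-1],[[-18,0,24.2],[0,15,0],-1],[[-23,0,32.8],[0,20,0],-1]]'; python3 ball.py; python3 -c "
from h import *
s=get_state();print(s['joint_positions'].round(2))
M=Ro.from_rotvec(s['eef_rot']).as_matrix();print('tilt',np.degrees(np.arcsin(M[:,0]@fy)))"
```

```text
time_s: 15.05
tool_pos: [0.5053, 0.0516, 0.147]
eef_rot: [1.923, 1.525, -0.887]
contact_force: [6.0, 6.1, -2.4]
width: 0.309
t 15.05 fixt xyz [-105.6   95.5  147. ] F fixt 4.46 7.31 -2.38 w 0.309
n 3334 ball fixt [-105.5  101.2  152.4] ball in tool [ 0.1  0.  -8.6]
alpha deg 79.94715645089033 rad 0.12026387218137848
[-0.56 -0.11 -0.43  1.52  0.67  1.15]
tilt 40.65549735781125
```

```bash
python3 -m creep '[[[-7.5,0,7.2],[0,0,0],-1],[[-14.7,0,15.1],[0,0,0],-1],[[-14.7,0,15.1],[0,0,0],-1],[[-14.7,0,15.1],[0,0,0],-1]]'; python3 ball.py; python3 -m creep '[[[0,0,0],[0,0,0],-1],[[0,0,0],[0,0,0],-1],[[0,0,0],[0,0,0],-1],[[0,0,0],[0,0,0],-1],[[0,0,0],[0,0,0],-1],[[0,0,0],[0,0,0],-1],[[0,0,0],[0,0,0],-1],[[0,0,0],[0,0,0],-1]]'|grep time; python3 ball.py
python3 -c "
from h import *
p=capture('wrist'); save(p,'w9');p=capture('scene'); cv2.imwrite('pics/s9.png',cv2.resize(p['img'][130:260,180:400],None,fx=3.6,fy=3.6,interpolation=cv2.INTER_CUBIC)[:,:,::-1])"
```

```text
time_s: 15.6
tool_pos: [0.4994, 0.0313, 0.1474]
eef_rot: [1.92, 1.525, -0.895]
contact_force: [0.5, -0.6, -0.4]
width: -0.001
t 15.6 fixt xyz [-106.7   74.4  147.4] F fixt 0.58 -0.52 -0.39 w -0.001
n 2827 ball fixt [-106.7   63.7  158.8] ball in tool [-15.6   0.1   0.9]
alpha deg 97.51069109410024 rad 0.12588332383478323
time_s: 16.65
t 16.65 fixt xyz [-106.6   74.   147.1] F fixt -0.01 -0.28 0.78 w -0.0
n 2835 ball fixt [-106.6   63.3  158.6] ball in tool [-15.7  -0.    0.9]
alpha deg 97.7457717448559 rad 0.12574091154719133
```

View pics/w9.png

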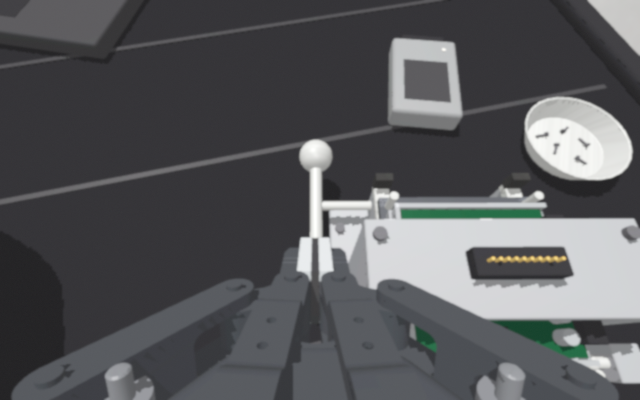

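View pics/s9.png

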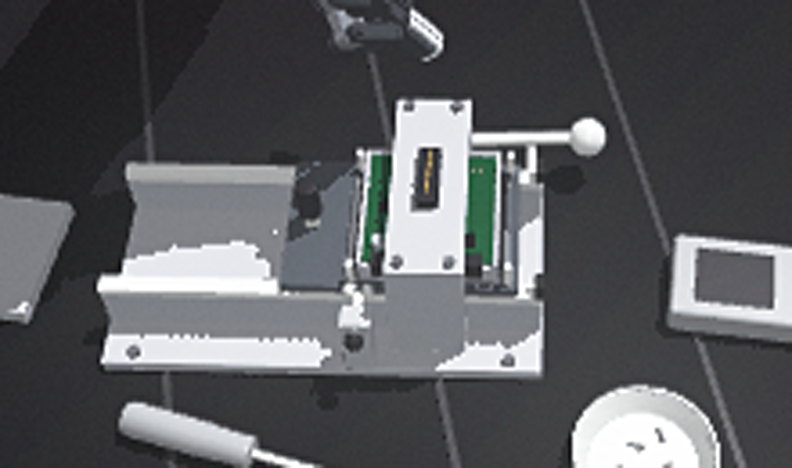

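The ball had crept to the pad edge and slipped out just before upright. The lever is back at rest (scene px 588,136), the carrier is still in the station and the bystanders are untouched. I'll retry with the ball deeper in the pads, an opposite starting tilt so the grip turns with the lever, and a faster sweep. A helper will work out the shifts.

```bash
cat >> h.py <<'E'
def Rt(b):
    G=np.stack([[0,0,-1],fx,np.cross([0,0,-1],fx)],1)
    return Ro.from_rotvec(fx*np.radians(b)).as_matrix()@G
def plan(balls,off,ref=None):
    # balls: list of (fixture xyz m, tilt deg); off: ball in tool frame (m)
    s=get_state(); M=Ro.from_rotvec(s['eef_rot']).as_matrix(); T0=s['tool_pos']
    for X,b in balls:
        R_=Rt(b); T=F(*X)-R_@np.array(off)
        print('tcp fixt',((np.array([(T-O)@fx,(T-O)@fy,T[2]]))*1000).round(0),'shift',(M.T@(T-T0)*1000).round(1).tolist(),'turn',np.degrees(Ro.from_matrix(M.T@R_).as_rotvec()).round(1).tolist())
E
python3 - <<'E'
from h import *
fs(); off=[-.012,0,.004]
plan([((-.1065,.15,.25),0),((-.1065,.201,.22),-25),((-.1065,.201,.12),-25)],off)
E
```

```text
t 16.8 fixt xyz [-106.6   74.   147.2] F fixt -0.68 -0.47 -0.82 w 0.002
tcp fixt [-106.  154.  238.] shift [-18.2, -0.0, -119.7] turn [-0.1, -40.0, -0.0]
tcp fixt [-107.  200.  207.] shift [34.5, -0.1, -134.9] turn [-0.1, -65.0, -0.0]
tcp fixt [-107.  200.  107.] shift [111.1, -0.1, -70.6] turn [-0.1, -65.0, -0.0]
```

```bash
python3 -m creep '[[[-18,0,-120],[0,-40,0],-1],[[-18,0,-120],[0,-40,0],-1],[[-18,0,-120],[0,-40,0],1],[[-18,0,-120],[0,-40,0],1],[[34,0,-135],[0,-65,0],1],[[34,0,-135],[0,-65,0],1],[[34,0,-135],[0,-65,0],1],[[34,0,-135],[0,-65,0],1]]'
python3 - <<'E'
from h import *
fs(); 
p=capture('wrist'); save(p,'w10')
from scipy.optimize import least_squares
z=p['z_map'];K=p['K'];v,u=np.mgrid[0:400,0:640]
W=(np.stack([(u-K[0,2])/K[0,0]*z,(v-K[1,2])/K[1,1]*z,z],-1)-p['t'])@p['R']
e=F(-.1065,.201,.042)
k=(z>0)&(W[...,2]>.03)&(np.linalg.norm(W-e,axis=-1)<.02)&((W-e)@fy>-.008)
Q=W[k]; s=least_squares(lambda c:np.linalg.norm(Q-c,axis=1)-.015,e,loss='soft_l1',f_scale=.001)
d=s.x-O; print(k.sum(),d@fx,d@fy,d[2])
B=(d@fx,d@fy,d[2])
plan([((B[0],B[1],.12),-25),(B,-25)],[-.012,0,.004])
E
```

```text
time_s: 17.8
tool_pos: [0.5275, 0.1539, 0.2066]
eef_rot: [1.004, 0.802, -1.58]
contact_force: [-0.3, -0.2, 0.3]
width: 1.0
t 17.8 fixt xyz [-106.9  200.3  206.6] F fixt -0.23 -0.25 0.28 w 1.0
965 -0.10590836490642248 0.2012704681367436 0.042367222635630204
tcp fixt [-106.  200.  107.] shift [90.6, 0.7, -42.2] turn [-0.0, -0.1, 0.1]
tcp fixt [-106.  200.   30.] shift [160.9, 0.8, -75.0] turn [-0.0, -0.1, 0.1]
```

View pics/w10.png

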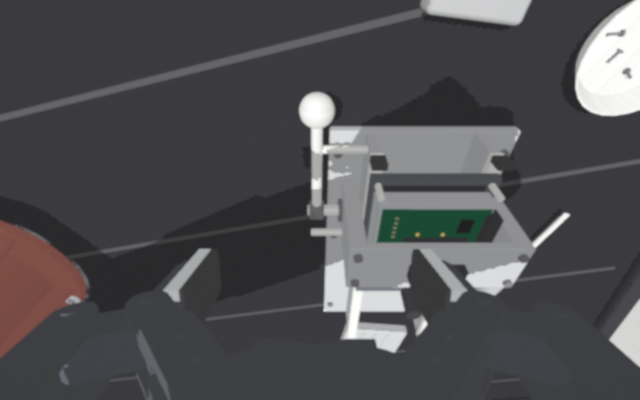

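Run:
```python
from h import *
p=capture('wrist'); c=-p['R'].T@p['t']; s=get_state(); M=Ro.from_rotvec(s['eef_rot']).as_matrix()
print('cam in tool',M.T@(c-s['tool_pos']),'cam height',c[2],(c-O)@fy)
p=capture('top'); W=None
z=p['z_map'];K=p['K'];v,u=np.mgrid[0:400,0:640]
W=(np.stack([(u-K[0,2])/K[0,0]*z,(v-K[1,2])/K[1,1]*z,z],-1)-p['t'])@p['R']
k=(W[...,2]>.018)&(W[...,2]<.04)&((W-O)@fy>.24)&((W-O)@fy<.45)&(abs((W-O)@fx)<.2)&(z>0)
print('box',((W[k]-O)@fy).min(),((W[k]-O)@fx).min(), ((W[k]-O)@fx).max())
```

```text
cam in tool [-1.31427328e-01 -9.81814655e-05 -6.61436281e-02] cam height 0.29931955947267364 0.3145682658064161
box 0.2466428705980489 -0.02446077349311046 0.19961978491262472
```

Camera and body stay about 0.12 m up at the grip and the box lies well off to the +x side, so there is clearance. Descending and gripping.

```bash
python3 -m creep '[[[50,0.7,-23],[0,0,0],1],[[90,0.7,-42],[0,0,0],1],[[130,0.7,-61],[0,0,0],1],[[152,0.7,-71],[0,0,0],1],[[161,0.7,-75],[0,0,0],1],[[161,0.7,-75],[0,0,0],1],[[161,0.7,-75],[0,0,0],-1],[[161,0.7,-75],[0,0,0],-1]]'
python3 -m creep '[[[0,0,0],[0,0,0],-1],[[0,0,0],[0,0,0],-1],[[0,0,0],[0,0,0],-1]]' | grep width
python3 ball.py
python3 - <<'E'
from h import *
off=[-.012,0,.004]
L=[]
for a,b in [(4,-25),(15,-15),(25,-6),(35,3),(45,12),(55,21),(65,30),(75,38),(84,44)]:
    r=np.radians(a); L.append(((-.1062,.0802+.1205*np.cos(r),.034+.1205*np.sin(r)),b))
plan(L,off)
E
```

```text
time_s: 18.95
tool_pos: [0.5293, 0.1528, 0.0315]
eef_rot: [1.008, 0.799, -1.579]
contact_force: [0.0, -1.2, 0.8]
width: 0.604
width: 0.318
t 19.32 fixt xyz [-105.7  199.6   30.6] F fixt -1.78 3.4 4.74 w 0.318
n 3812 ball fixt [-105.7  201.3   41.9] ball in tool [-11.   -0.1   3.2]
alpha deg 3.7321638243279494 rad 0.12137470059915037
tcp fixt [-106.  199.   30.] shift [1.0, -0.6, 0.3] turn [-0.1, -0.0, 0.0]
tcp fixt [-106.  197.   53.] shift [-19.0, -0.6, 11.3] turn [-0.1, 10.0, 0.0]
tcp fixt [-106.  192.   73.] shift [-34.9, -0.5, 24.5] turn [-0.1, 19.0, 0.0]
tcp fixt [-106.  184.   91.] shift [-48.3, -0.5, 40.2] turn [-0.1, 28.0, -0.0]
tcp fixt [-106.  172.  108.] shift [-58.7, -0.5, 58.0] turn [-0.1, 37.0, -0.0]
tcp fixt [-106.  157.  123.] shift [-65.9, -0.5, 77.3] turn [-0.1, 46.0, -0.0]
tcp fixt [-106.  141.  135.] shift [-69.6, -0.5, 97.5] turn [-0.1, 55.0, -0.0]
tcp fixt [-106.  122.  143.] shift [-69.5, -0.4, 118.0] turn [-0.1, 63.0, -0.0]
tcp fixt [-106.  104.  148.] shift [-66.1, -0.4, 136.2] turn [-0.1, 69.0, -0.0]
```

```bash
python3 -m creep '[[[-20,0,11],[0,10,0],-1],[[-36,0,24],[0,19,0],-1],[[-49,0,40],[0,28,0],-1],[[-60,0,58],[0,37,0],-1]]'; python3 ball.py
```

```text
time_s: 19.88
tool_pos: [0.5223, 0.1258, 0.1095]
eef_rot: [1.548, 1.23, -1.246]
contact_force: [0.5, 2.6, -3.4]
width: 0.318
t 19.88 fixt xyz [-105.7  171.6  109.5] F fixt -0.15 2.67 -3.36 w 0.318
n 3766 ball fixt [-105.6  166.1  119.3] ball in tool [-8.4 -0.3  2.6]
alpha deg 44.783833251663474 rad 0.12105705753319207
```

Excellent: 45°, a purely tangential load of about 4 N, and hardly any slip.

Run:
```python
from h import *
off=[-.0085,0,.0026]
L=[]
for a,b in [(44.8,12),(55,21),(65,30),(75,38),(83,44),(90,48),(92,48)]:
    r=np.radians(a); L.append(((-.1056,.0802+.121*np.cos(r),.034+.121*np.sin(r)),b))
plan(L,off)
```

```text
tcp fixt [-106.  170.  111.] shift [0.1, -0.3, 0.2] turn [-0.2, -0.8, -0.1]
tcp fixt [-106.  155.  126.] shift [-17.5, -0.2, 11.8] turn [-0.2, 8.2, -0.1]
tcp fixt [-106.  138.  138.] shift [-32.5, -0.1, 26.1] turn [-0.1, 17.2, -0.2]
tcp fixt [-106.  119.  146.] shift [-44.7, -0.0, 42.9] turn [-0.1, 25.2, -0.2]
tcp fixt [-106.  103.  150.] shift [-52.2, 0.0, 57.6] turn [-0.1, 31.2, -0.2]
tcp fixt [-106.   88.  151.] shift [-56.8, 0.1, 71.4] turn [-0.1, 35.2, -0.2]
tcp fixt [-106.   84.  151.] shift [-57.7, 0.1, 75.6] turn [-0.1, 35.2, -0.2]
```

```bash
python3 -m creep '[[[-17.5,0,11.7],[0,9,0],-1],[[-32.5,0,26],[0,18,0],-1],[[-44.7,0,42.8],[0,26,0],-1],[[-52.2,0,57.6],[0,32,0],-1],[[-56.8,0,71.4],[0,36,0],-1]]'; python3 ball.py
```

```text
time_s: 20.55
tool_pos: [0.5041, 0.0462, 0.1511]
eef_rot: [2.025, 1.604, -0.771]
contact_force: [2.1, 3.9, 11.6]
width: 0.317
t 20.55 fixt xyz [-105.5   90.1  151.1] F fixt 1.2 4.24 11.64 w 0.317
n 3676 ball fixt [-105.5   80.4  154. ] ball in tool [-8.5 -0.1  2.6]
alpha deg 89.92568001505515 rad 0.11996423868834673
```

Ball at y 80.4, z 154 mm: upright. Relieving the 11 N vertical load slightly, then holding and checking.

```bash
python3 -m creep '[[[-1.3,0,-1.5],[0,0,0],-1],[[-1.3,0,-1.5],[0,0,0],-1],[[-1.3,0,-1.5],[0,0,0],-1],[[-1.3,0,-1.5],[0,0,0],-1]]' | grep force; python3 ball.py
python3 - <<'E'
from h import *
p=capture('wrist'); save(p,'w11')
q=capture('scene'); cv2.imwrite('pics/s11.png',cv2.resize(q['img'][110:260,180:400],None,fx=3.6,fy=3.6,interpolation=cv2.INTER_CUBIC)[:,:,::-1])
print([(x['point'],x['conf']) for x in search_frame(q,'lever_knob')[:2]],F(-.108,.08,.154))
p=capture('top');save(p,'t11');
im=cv2.resize(p['img'][170:290,270:450],None,fx=4.4,fy=4.4,interpolation=cv2.INTER_CUBIC)
cv2.imwrite('pics/topz11.png',im[:,:,::-1])
E
```

```text
contact_force: [9.2, -0.9, -8.4]
t 21.1 fixt xyz [-105.7   90.1  150.8] F fixt 9.22 1.15 -8.35 w 0.318
n 3662 ball fixt [-105.5   80.8  154. ] ball in tool [-9.   0.2  3.8]
alpha deg 89.68990014960022 rad 0.11999198444199803
[([0.5037, 0.0365, 0.1627], 0.57)] [0.49942533 0.03698961 0.154     ]
```

View pics/w11.png

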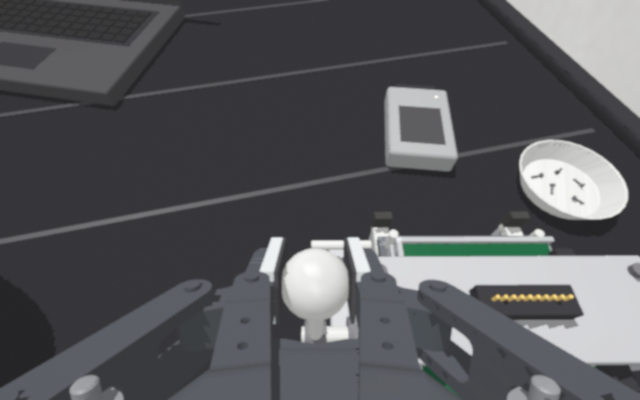

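View pics/s11.png

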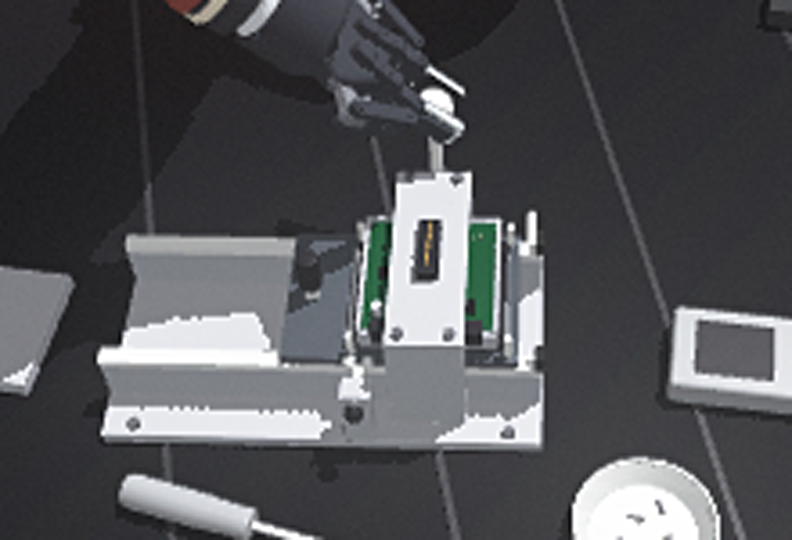

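View pics/topz11.png

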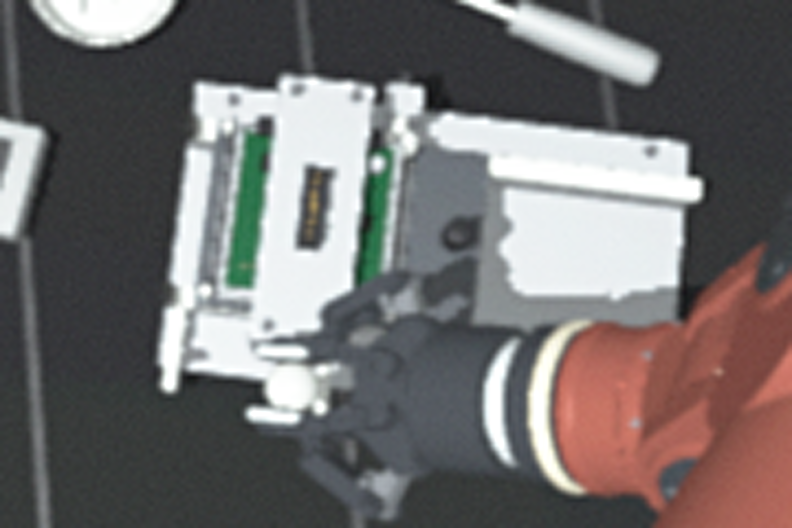

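Scene and top show the knob held upright beside the bridge (top-zoom px 290,388), with the carrier under the bridge and the bystanders unmoved. I'll halve the over-correction, watch for creep, and check the pull and nest in depth.

```bash
python3 -m creep '[[[0.6,1,0.7],[0,0,0],-1],[[0.6,1,0.7],[0,0,0],-1],[[0.6,1,0.7],[0,0,0],-1]]' | grep force; python3 ball.py; python3 -m creep '[[[0,0,0],[0,0,0],-1],[[0,0,0],[0,0,0],-1],[[0,0,0],[0,0,0],-1],[[0,0,0],[0,0,0],-1],[[0,0,0],[0,0,0],-1],[[0,0,0],[0,0,0],-1],[[0,0,0],[0,0,0],-1],[[0,0,0],[0,0,0],-1]]' | grep force; python3 ball.py
python3 - <<'E'
from h import *
p=capture('top')
z=p['z_map'];K=p['K'];v,u=np.mgrid[0:400,0:640]
W=(np.stack([(u-K[0,2])/K[0,0]*z,(v-K[1,2])/K[1,1]*z,z],-1)-p['t'])@p['R']
e=F(.001,-.0095,.11)
k=(z>0)&(W[...,2]>.102)&(W[...,2]<.116)&(np.hypot(W[...,0]-e[0],W[...,1]-e[1])<.018)
c,r=cv2.minEnclosingCircle(W[k][:,:2].astype(np.float32)); d=np.array([*c,0])-O
print('pull',k.sum(),r,d@fx,d@fy,W[k][:,2].mean())
f=W-O; a,b=f@fx,f@fy
W0=np.load('W.npy'); a0,b0=(W0-O)@fx,(W0-O)@fy
# board heights: now strip far side of bridge, vs at start
n=(abs(a)<.03)&(b>.111)&(b<.122)&(z>0); print('board now z',np.percentile(W[n][:,2],[20,50,80]))
n=(abs(a0)<.03)&(b0>-.03)&(b0<.03); print('board start z',np.percentile(W0[n][:,2],[20,50,80]))
E
```

```text
contact_force: [-3.1, 2.1, 2.0]
t 21.73 fixt xyz [-105.4   90.6  150.7] F fixt -3.52 1.35 1.99 w 0.317
n 3668 ball fixt [-105.5   81.4  154. ] ball in tool [-9.  -0.1  3.7]
alpha deg 89.43740905371982 rad 0.12000890972220826
contact_force: [-5.1, 1.5, 0.7]
t 22.77 fixt xyz [-105.4   90.5  150.7] F fixt -5.27 0.37 0.73 w 0.315
n 3661 ball fixt [-105.5   81.3  154. ] ball in tool [-9.1 -0.1  3.7]
alpha deg 89.47652160228185 rad 0.12000352016757723
pull 38 0.008888104930520058 0.001521533988290361 -0.009647780680660464 0.10780518883555779
board now z [0.09058446 0.09189635 0.09364817]
board start z [0.08407967 0.08539522 0.08687139]
```

No creep over 1 s. The board has risen 6.5 mm (85.4 → 91.9 mm), the pull is still at the detent position and the lever is at 89.5°. Handing in.

```bash
python3 -c "
from cell import *
print(job_done())"
```

```text
the job is handed in; nothing more can be done
None
```

The carrier is clicked into the probe station, and the gripper is still holding the cam lever upright by its knob. I handed the job in at about 23 s; it reports no verdict.

- **Carrier:** I gripped the pull and slid it 99 mm along the rails. The force peaked at about 11 N at the plunger, then dropped as the carrier drew in. I let go there so the plunger could centre it, with the lever still down.
- **First lever try failed:** The knob crept to the edge of the pads and slipped out at about 80–90°, and the lever sprang back to rest. The carrier stayed in the station and the parts around the fixture were not touched.
- **Second lever try worked:** I gripped the knob deeper in the pads and tilted the tool along with the lever, which kept the knob from slipping.

Last checks before hand-in:
- **Lever:** it stood at about 89.5° with no creep over 1 s of holding.
- **Board:** depth readings showed it had risen about 6.5 mm, from 85.4 to 91.9 mm.
- **Pull:** it was still at its detent position in the top camera, at y = -9.6 mm. The wrist camera had read -7.6 mm earlier, but both cameras agreed on about 99 mm of travel.
- **Parts around the fixture:** cover, screwdriver, box and dish looked unmoved in the pictures.
- **Not measured directly:** the finger force on the lever. I inferred it from the gripper being closed on the ball (opening 0.315) and a small leftover side load of about 5 N.

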